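# Slide the catch tray home under the polishing wheel

## Robot

A 7-joint arm with a two-finger parallel gripper is mounted at the origin on the work surface. World frame = base frame: x ahead of the robot, y to its left, z up, the work surface at z = 0. Lengths are in m, angles in degrees, forces in N, time in s.
With the tool pointing down it reaches from about 0.4 to 0.9 m from the base axis. Payload 5.5 kg.
Tool frame: the origin (TCP) lies between the finger pads; the fingertips stand 19 mm ahead of it and the grasp point (between the pads) is the TCP; z points along the fingers, y is the line along which they close (so a half turn about z gives the same grasp; the last joint's range is limited). The gripper opens to 85 mm and grips with 20 to 120 N. Pads are 22 mm wide; open, the fingers measure 114 mm over their backs; the gripper's body (76 mm by 85 mm) begins 54 mm behind the grasp point. The pads swing forward as they close: fully open they stand 13 mm farther back than shut.
Start: joints at [-48.747, 28.699, -24.465, 88.831, 12.651, 65.22, -12.049], TCP at [0.287, 0.583, 0.25] pointing down, gripper open.
Joint ranges: [-164.97, 164.97], [-17.58, 116.51], [-87.97, 89.64], [11.32, 138.91], [-80.73, 260.73], [10.89, 115.49], [-147.41, 147.41]. Speed limits (degrees/s): [147.25, 147.25, 180, 180, 180, 180, 180].

## Interface

Orientations are given as a 3x3 rotation matrix whose columns are the frame's x, y, z axes.
In Python, from cell import manip, eyes, workorder gives the robot as it stands.
- The arm moves only by the shell command python3 -m pendant 'ROWS' [FORCE]. ROWS is text: rows parted by semicolons, each of 7 numbers parted by spaces: the turn, a rotation vector about the tool's x, y, z as a fraction of full scale, then the shift along the tool's x, y, z as a fraction of full scale, then the closure, from 0 (fully open) to 1 (shut). A call has 1 to 12 rows; each row is the pose to reach, as a shift and turn from the pose commanded when the call began, along the tool's axes at that moment, turning the shorter way round; what a row does not reach only later rows make up. Full scale, the value 1, is 30 cm for a shift and pi rad for a turn. A row lasts 1/10 s, in which the tool goes at most 50 mm and 8.59 degrees, less where a joint would pass 70% of its speed; a pose out of reach is approached as far as the arm can. A call with a number of a shift or a turn outside -1 to 1 is refused whole. A call with a gripper value outside its range is refused whole. The fingers move at their own pace and stop on an object; FORCE is the grip in N (left out, the last holds). Time passes only in rows, so rows that repeat a pose let the fingers close. It gives the time, the measured TCP pose, the force, the opening and the grip force at its end, in the units of the state.
- manip.sense(): the state, without advancing time (a new reading comes with each control period).
- eyes.camera(name): name is "side" or "top" or "wrist"; returns the picture (420x560x3 uint8, blue, green, red); there is no depth.
- eyes.camera_params(name): a dict with "vfov" (degrees; the focal length in pixels is half the picture's height over the tangent of half this angle, whatever the lens; pixels are square), "cx", "cy" (the principal point, pixels), "world_from_camera" (4x4, takes a point from camera to world coordinates); the wrist camera has in their place "hand_eye" (4x4, takes a point from camera to tool coordinates, whose origin is the TCP and whose axes are the flange's). Camera axes: x right, y up, looking along -z (the intrinsics and any distortion apply to the point x, -y, -z); pixel columns grow to the right and rows downward; lengths in m; the calibration is good to about 2 mm. A picture is of the moment at which its call begins: read the wrist's pose just before it. camera_params takes no time and is no camera call.
- workorder.hand_in(): hands the job in; it is judged then, once.
Trained networks look in the newest picture that a camera, given by its name, has taken for a name from the list of things; names that differ only in an ending like _2 or _b are one class to them, and where a whole thing is asked for, a point or a joint stands for the part that bears it (a point fixed in the world has none). Each returns a list of dicts, best first, with "confidence" (0 to 1); they miss things now and then, are a little off and sometimes report something else, mostly with a low value. They report only what shows in the picture. A call takes as long as a camera call.
- eyes.look_for(target, camera): "xyz" ([x, y, z] in m, in world coordinates, good to about 4 mm: the middle of the surface that is visible of it).
- eyes.cut_out(target, camera): "pixels" (420x560 bool, what is visible of it).
- eyes.tip_of(target, camera): "xyz" ([x, y, z] in m, in world coordinates, good to about 4 mm: a listed point, or the origin of a listed thing).
The state is a dict: "time": time; "q": joint angles; "joint_velocities": joint speeds; "joint_torque": joint torques, N m; "tool_pos": TCP position; "orientation": TCP orientation; "wrist_force": force on the tool from outside, world axes, zero at the start; "torque": the same for the moment, N m; "grip_width": finger opening in m; "grip_force": force on a finger pad.
Only numpy, scipy, OpenCV 4.12 (cv2) and the standard library are available. Lean on these libraries where they do the work, as an engineer would, in place of code of your own. Each camera call takes 0.05 s, during which the arm holds its last target. There are 200 camera calls.

## Task

The emptied metal catch tray of the polishing machine lies on the bench. Slide it nose first between the flared guides under the wheel, easing it in gently without forcing it, until it bears firmly on the rubber buffer at the back, and leave it resting there; then swing the keeper bar fully across the front of the tray. Leave the other things on the bench where they are.

Things in the scene. Friction and masses are not known exactly. Their poses are not given: they have to be found in the camera images.
- tray: Open sheet-metal catch tray (all sizes here in mm): 180 long (its x), 130 wide (y), 30 high, walls 3, 0.3 to 0.65 kg, sliding on the bench. Origin in the middle of its underside; +x points to its plain nose, which goes in first; the -x end carries the pull bar. More than 20 N between tray and machine bends the sheet metal.
- tray_handle (a point): Middle of the tray's pull bar: straight flat bar 70 mm long (tray y), 10 thick (tray x), 20 to 32 above the bench, its middle 42 in front of the tray's front wall and 132 from the tray's origin; carried by two posts 8 wide, 30 either side of its middle. Axes as the tray's.
- machine: Bench polishing machine (lengths in mm): cotton wheel under a green hood, motor at one side, lamp above. Its place and yaw vary. Origin on the bench in the middle of the tray mouth; +x is the way the tray slides in, y across. The hood begins at x = 110, its cheeks 130 either side, wheel and flap above 75 high; nothing stands over the front 100 of the seated tray.
- guide_throat (a point): Point on the bench on the centre line, 60 mm along +x from the machine's origin. Here the two guide rails (24 high, standing on the bench) change from flared to parallel: flared from x = 15, inner faces 87.5 either side of the centre line, to x = 60; from there to x = 195 straight, inner faces 66.5 either side: 1.5 mm clear of the tray each side. Axes as the machine's.
- stop_bracket (a point): Front of the fixed bracket behind the tray, at x = 218 of the machine (mm), 17 high. A rubber buffer 36 wide stands before it on a screw. Its free face is anywhere at x = 180 to 194, set anew each time, not given: feel for it. It gives 1 mm per 7 N, bottoms after 4 mm. Firmly home is 6 to 12 N on it for a moment (tray friction, 1 to 2 N, adds); back off slowly so the tray stays against it.
- keeper (a joint): Keeper bar turning stiffly (0.04 N m) about an upright pivot on the bench at x = -7 mm, y = 102 mm of the machine. 0 rad: closed on its stop, lying across in front of the tray (towards machine -y); it grows as it swings open, 1.57 rad pointing to machine -x, at most 2.4. Starts open, stays where left. Bar reaches 52 from the pivot, 8 thick, 13 to 25 high; it clears the seated tray.
- keeper_pin (a point): Point on the axis of the keeper's upright round thumb pin, 12 mm in diameter, 40 mm from the pivot, 25 to 65 above the bench; this point is at 55. Pinch it or push it from the side. Axes turn with the bar.
- puck: short pink-brown cylinder of polishing compound, 34 across, 38 high, standing near the tray guides; bystander; origin at the middle of its underside
- felt_bob: grey felt cone, 44 across, 45 high, standing near the tray guides; bystander; origin at the middle of its underside
- flange: brass wheel flange, 52 across, 26 high, lying beside the guides; bystander; origin at the middle of its underside
- buff: off-white cotton buff disc, 100 across, 17 high, lying flat; bystander; origin at the middle of its underside
- jar: small amber jar with black cap, 52 across, 60 high; bystander; origin at the middle of its underside
- compound_bar: red-brown bar of polishing compound, 90 x 45 x 30; bystander; origin at the middle of its underside
- brush: flat bench brush lying down, about 200 mm long; bystander; origin at the middle of its underside

How it is judged (in metres and radians):
On the way, in this order (a step that is already met when the one before it is completed fails the run):
1. the tray, in the guides, is pressed on the rubber buffer with at least 5 N (x of tray in the frame of machine above 0.086 m and y of tray in the frame of machine between -0.003 and 0.003 m and angle between the x axis of tray and the x axis of machine, either way round below 0.05 rad and contact force between tray and buffer_c0 above 5 N), for 0.2 s.
2. the keeper is swung fully across the front of the tray, which is still home (x of tray in the frame of machine above 0.086 m and y of tray in the frame of machine between -0.003 and 0.003 m and angle between the x axis of tray and the x axis of machine, either way round below 0.05 rad and horizontal distance between tray and buffer_c0 below 0.1025 m and value of joint keeper below 0.12 rad), for 0.2 s.
At the end, for the whole second after the job is handed in: The tray lies flat on the bench in the straight guides, centred within 3 mm and aligned within 0.05 rad, at rest, its nose within 2.5 mm of the rubber buffer, and the keeper is closed to less than 0.12 rad (all of step 2 and linear speed of tray below 0.005 m/s and height (world z) of tray below 0.004 m); the robot touches nothing.
It fails at once if the tray is forced: more than 20 N between the tray and the machine (guides, buffer or keeper) (contact force between tray and machine above 20 N).
It fails at once if another thing on the bench is pushed away by more than 25 mm (distance of any of puck, felt_bob, flange, buff, jar, compound_bar, brush from where it was at the start of the episode above 0.025 m).
It also fails if it takes over 72 s, if anything falls off the work surface, if the arm or the gripper's body presses on something with over 40 N, if the wrist force passes 120 N, or if a joint passes its speed limit or range.

## Working session

There is one attempt and no reset: what is moved stays moved. The work goes in short steps, Python scripts to look and compute and a shell command to move; the robot and the scene stay as the last step left them, time stands still between calls to the robot, and variables do not carry over. Pictures are saved under pics/ and viewed, at most 10 in all, crops included, and the job is handed in when it is done.

```bash
mkdir -p pics; ls
python3 - <<'E'
from cell import manip, eyes
import cv2,numpy as np
for c in ["top","side"]:
    im=eyes.camera(c); cv2.imwrite(f"pics/{c}0.png",im)
    print(c,eyes.camera_params(c))
    for t in ["tray","tray_handle","machine","guide_throat","stop_bracket","keeper_pin","puck","felt_bob","flange","buff","jar","compound_bar","brush"]:
        r=eyes.tip_of(t,c)
        print(t,[(np.round(d["xyz"],3).tolist(),round(d["confidence"],2)) for d in r[:2]])
s=manip.sense();print(s["time"],s["tool_pos"],s["orientation"])
E
```

```text
pics
top {'vfov': 47.382982716264685, 'cx': 284.25577011492857, 'cy': 211.30722389719196, 'world_from_camera': array([[-0.01362813,  0.9950615 , -0.09832031,  0.43838597],
       [-0.99976482, -0.0152191 , -0.01544964,  0.01205905],
       [-0.01686969,  0.09808664,  0.99503489,  1.34195131],
       [ 0.        ,  0.        ,  0.        ,  1.        ]])}
tray [([0.581, 0.037, -0.003], 0.94)]
tray_handle [([0.454, 0.379, -0.002], 0.66), ([0.609, 0.167, 0.026], 0.57)]
machine []
guide_throat [([0.672, -0.126, 0.051], 0.33)]
stop_bracket []
keeper_pin [([0.67, -0.127, 0.051], 0.6)]
puck [([0.412, -0.121, 0.001], 0.56)]
felt_bob [([0.752, -0.083, -0.003], 0.54)]
flange [([0.392, -0.212, -0.0], 0.7), ([0.458, 0.381, 0.0], 0.57)]
buff [([0.303, 0.349, 0.0], 0.73)]
jar [([0.594, 0.454, 0.004], 0.77)]
compound_bar [([0.458, 0.381, -0.0], 0.75)]
brush []
side {'vfov': 47.85936189721812, 'cx': 277.5154888099268, 'cy': 212.9081704435865, 'world_from_camera': array([[ 0.78067346, -0.49393582,  0.38285291,  0.94848642],
       [ 0.6249369 ,  0.61537834, -0.48037836, -0.50972186],
       [ 0.00167669,  0.61427755,  0.78908826,  0.93051247],
       [ 0.        ,  0.        ,  0.        ,  1.        ]])}
tray [([0.577, 0.038, 0.001], 0.68)]
tray_handle [([0.616, 0.168, 0.03], 0.61), ([0.592, 0.456, -0.004], 0.35)]
machine []
guide_throat []
stop_bracket []
keeper_pin [([0.672, -0.128, 0.056], 0.77)]
puck [([0.412, -0.121, 0.004], 0.52)]
felt_bob [([0.754, -0.077, 0.003], 0.72), ([0.45, 0.38, -0.001], 0.39)]
flange []
buff [([0.302, 0.353, -0.002], 0.93), ([0.593, 0.457, -0.006], 0.68)]
jar [([0.592, 0.455, -0.002], 0.97)]
compound_bar [([0.449, 0.382, -0.0], 0.89)]
brush [([0.767, 0.236, 0.005], 0.95)]
1.4 [0.28668845 0.58338079 0.2502975 ] [[-8.97478846e-01  4.41057502e-01 -1.00755952e-05]
 [ 4.41057502e-01  8.97478846e-01  2.75863118e-05]
 [ 2.12097833e-05  2.03142144e-05 -1.00000000e+00]]
```

View pics/top0.png

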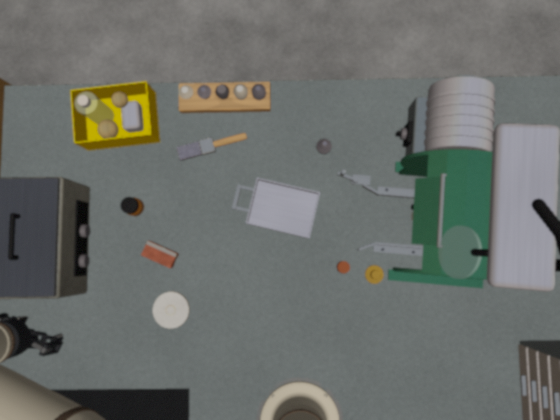

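View pics/side0.png

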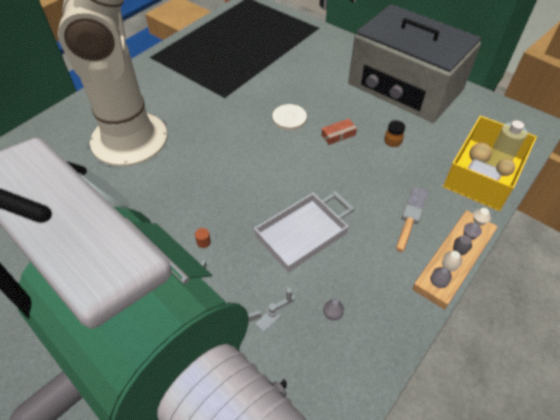

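```bash
cat > h.py <<'E'
import numpy as np, cv2
from cell import manip, eyes
def K(p,h=420):
    f=h/2/np.tan(np.radians(p["vfov"])/2); return f
def w2p(p,X,W):
    X=np.atleast_2d(X); c=(np.linalg.inv(W)@np.c_[X,np.ones(len(X))].T).T
    f=K(p); return np.c_[p["cx"]+f*c[:,0]/-c[:,2], p["cy"]-f*c[:,1]/-c[:,2]]
def p2w(p,uv,z,W):
    uv=np.atleast_2d(uv).astype(float);f=K(p)
    d=np.c_[(uv[:,0]-p["cx"])/f,-(uv[:,1]-p["cy"])/f,-np.ones(len(uv))]@W[:3,:3].T
    o=W[:3,3]; return o+d*((z-o[2])/d[:,2])[:,None]
def wristW(s):
    T=np.eye(4);T[:3,:3]=s["orientation"];T[:3,3]=s["tool_pos"];return T@np.array(eyes.camera_params("wrist")["hand_eye"])
def TR(M,pts): # M=(x,y,yaw) -> world
    c,s=np.cos(M[2]),np.sin(M[2]);P=np.atleast_2d(pts).astype(float);return np.c_[M[0]+c*P[:,0]-s*P[:,1],M[1]+s*P[:,0]+c*P[:,1],P[:,2]]
E
python3 - <<'E'
from h import *
im=cv2.imread("pics/top0.png")
cr=im[160:290,330:430]; b=cv2.resize(cr,None,fx=4.6,fy=4.6,interpolation=cv2.INTER_CUBIC)
sd=cv2.imread("pics/side0.png")[215:345,160:310]; b2=cv2.resize(sd,None,fx=2.2*1,fy=4.6/1,interpolation=cv2.INTER_CUBIC) 
cv2.imwrite("pics/crop.png",np.hstack([b,b2])[:600])
print(eyes.camera_params("wrist"))
p=eyes.camera_params("top");W=np.array(p["world_from_camera"])
print(p2w(p,[[370,185],[363,248],[415,192],[420,249]],0.024,W))
E
```

```text
{'vfov': 61.33645802877387, 'cx': 282.9898306290569, 'cy': 211.18217385759252, 'hand_eye': array([[ 1.84617426e-05,  9.53165335e-01,  3.02449738e-01,
         7.74968262e-02],
       [ 9.99999996e-01,  9.51588412e-06, -9.10298470e-05,
         4.41152522e-04],
       [-8.96445713e-05,  3.02449738e-01, -9.53165331e-01,
        -1.22289087e-01],
       [ 0.00000000e+00,  0.00000000e+00,  0.00000000e+00,
         1.00000000e+00]])}
[[ 0.63830383 -0.20635407  0.024     ]
 [ 0.46432674 -0.18180594  0.024     ]
 [ 0.61673635 -0.32982723  0.024     ]
 [ 0.45942684 -0.33709521  0.024     ]]
```

View pics/crop.png

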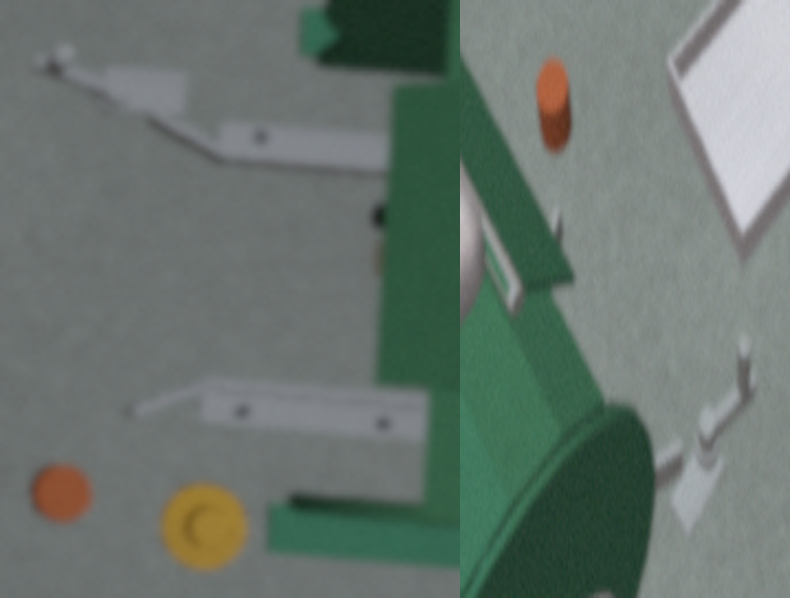

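Run:
```python
from h import *
p=eyes.camera_params("top");W=np.array(p["world_from_camera"])
q=p2w(p,[[378.3,194.8],[375,243.3],[414.8,197.4],[358.3,249.6],[422,245.6]],0.024,W)
print(q.round(4)); d=q[0]-q[1]; print(np.linalg.norm(d), np.degrees(np.arctan2(d[1],d[0]))-90)
for e in (q[2]-q[0],q[4]-q[1]): print(np.degrees(np.arctan2(e[1],e[0])))
print((q[0]+q[1])/2)
R=np.array(manip.sense()["orientation"])
# travel to a look pose above mouth
for tgt in ([0.60,0.0,0.30],):
    print(R.T@(np.array(tgt)-manip.sense()["tool_pos"])/0.3)
```

```text
[[ 0.6105 -0.2284  0.024 ]
 [ 0.4767 -0.215   0.024 ]
 [ 0.6017 -0.3287  0.024 ]
 [ 0.4601 -0.1688  0.024 ]
 [ 0.4686 -0.3429  0.024 ]]
0.1344987732834866 -95.72475376516749
-95.03619490398626
-93.61918595652557
[ 0.5436242  -0.22169514  0.024     ]
[-1.7949797  -1.28460834 -0.16573918]
```

```bash
python3 -m pendant '0 0 -0.083 -0.8 -0.8 0 0.3;0 0 -0.083 -0.8 -0.8 0 0.3;0 0 -0.083 -0.8 -0.8 0 0.3;0 0 -0.083 -0.8 -0.8 0 0.3;0 0 -0.083 -0.8 -0.8 0 0.3;0 0 -0.083 -0.8 -0.8 0 0.3;0 0 -0.083 -0.8 -0.8 0 0.3;0 0 -0.083 -0.8 -0.8 0 0.3' 30
python3 - <<'E'
from h import *
s=manip.sense();print(np.array(s["orientation"]).T@(np.array([0.51,-0.05,0.25])-s["tool_pos"])/0.3, s["grip_width"])
E
```

```text
time: 2.2
tool_pos: [0.3986, 0.2558, 0.2503]
orientation: [[-0.979, 0.204, 0.001], [0.204, 0.979, -0.003], [-0.002, -0.003, -1.0]]
wrist_force: [0.5, -0.5, -1.1]
grip_width: 0.0598
grip_force: 0.0
[-0.57144756 -0.92231211  0.00447656] 0.05981872435817189
```

```bash
python3 -m pendant '0 0 0 -0.57 -0.92 0 0.5;0 0 0 -0.57 -0.92 0 0.5;0 0 0 -0.57 -0.92 0 0.5;0 0 0 -0.57 -0.92 0 0.5;0 0 0 -0.57 -0.92 0 0.5;0 0 0 -0.57 -0.92 0 0.5;0 0 0 -0.57 -0.92 0 0.5;0 0 0 -0.57 -0.92 0 0.5;0 0 0 -0.57 -0.92 0 0.5'
python3 - <<'E'
from h import *
s=manip.sense();im=eyes.camera("wrist");cv2.imwrite("pics/w1.png",im);np.savez("w1.npz",W=wristW(s))
for t in ["tray","tray_handle","keeper_pin","guide_throat","machine"]:
    print(t,[(np.round(d["xyz"],4).tolist(),round(d["confidence"],2)) for d in eyes.tip_of(t,"wrist")[:2]])
W=wristW(s);p=eyes.camera_params("wrist")
M=(0.5488,-0.1619,np.radians(-95))
g=w2p(p,TR(M,[[60,66.5,24],[60,-66.5,24],[15,87.5,24],[15,-87.5,24]]*np.array(.001)),W);print(g)
T=(0.579,0.0375,np.radians(-104));print(w2p(p,TR(T,np.array([[90,65,30],[90,-65,30],[-90,65,30],[-90,-65,30],[-132,0,32]])*.001),W))
print(s["tool_pos"],s["grip_width"])
E
```

```text
time: 3.1
tool_pos: [0.5103, -0.0414, 0.2501]
orientation: [[-0.981, 0.195, -0.0], [0.195, 0.981, 0.001], [0.0, 0.001, -1.0]]
wrist_force: [0.5, 0.7, -0.3]
grip_width: 0.043
grip_force: 0.0
tray [([0.5807, 0.0405, -0.0004], 0.73)]
tray_handle [([0.6101, 0.1655, 0.0223], 0.6)]
keeper_pin [([0.6724, -0.1287, 0.0561], 0.81)]
guide_throat []
machine []
[[136.5621511  297.22074767]
 [105.68770175 181.48978301]
 [179.89119578 309.61540355]
 [144.90312342 155.81675272]]
[[280.36693643 282.77620291]
 [286.44280773 163.71941   ]
 [445.09230636 289.7299167 ]
 [469.72008387 172.3954331 ]
 [497.97831961 236.70280013]]
[ 0.51030418 -0.04139171  0.25014167] 0.04300308823278275
```

View pics/w1.png

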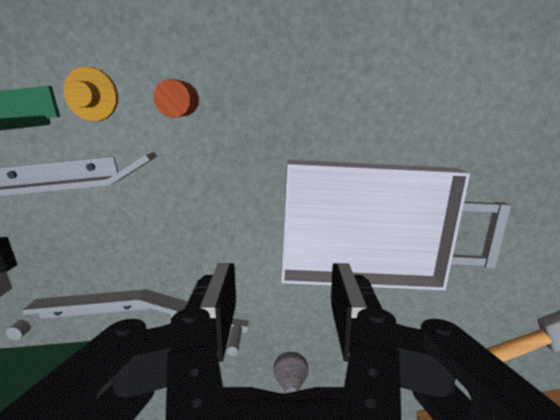

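Run:
```python
from h import *
im=cv2.imread("pics/w1.png")[140:330,0:260];cv2.imwrite("pics/c1.png",cv2.convertScaleAbs(cv2.resize(im,None,fx=3,fy=3,interpolation=cv2.INTER_CUBIC),alpha=1.5))
```

```text
(no output)
```

View pics/c1.png

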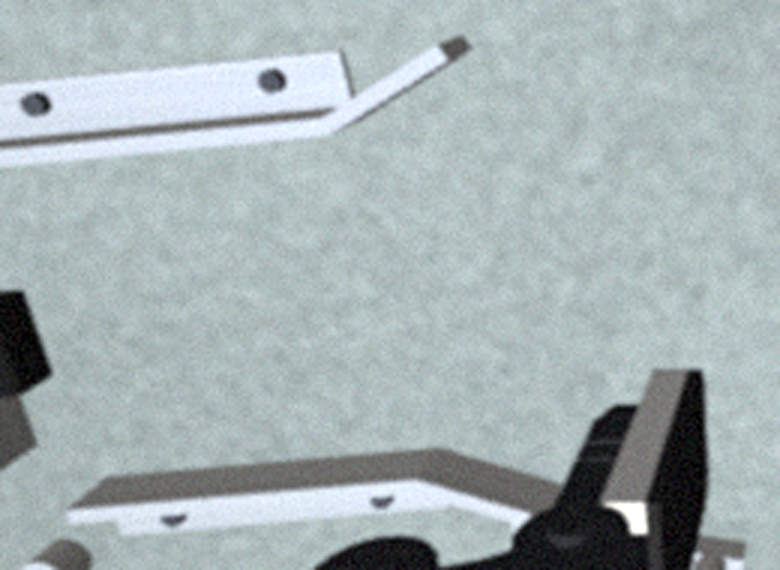

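Run:
```python
from h import *
from scipy.optimize import least_squares as ls
W=np.load("w1.npz")["W"];p=eyes.camera_params("wrist")
P=np.array([[60,-66.5,24],[60,66.5,24],[60,66.5,0],[195,66.5,24],[15,-87.5,24]])*.001
uv=np.array([[110,184],[138.3,300.7],[146.7,290],[22.7,310.7],[149,160]])
line=np.array([0,195.])
def f(m,full=False):
    r=w2p(p,TR(m,P),W)-uv
    e=w2p(p,TR(m,[[.06,-.0665,.024],[.19,-.0665,.024]]),W)
    l=e[0]+(e[1]-e[0])*(0-e[0][0])/(e[1][0]-e[0][0])
    return np.r_[r.ravel(),l[1]-195]
s=ls(f,[0.5488,-0.1619,-1.65],loss="soft_l1");M=s.x
print(M,np.degrees(M[2]));print(f(M).round(1))
PT=np.array([[90,65,30],[90,-65,30],[-90,65,30],[-90,-65,30],[-137,35,32],[-137,-35,32]])*.001
uT=np.array([[282,283],[289,161],[446,289.5],[468.5,173],[491,267],[510,205]])
g=lambda m:(w2p(p,TR(m,PT),W)-uT).ravel()
t=ls(g,[0.579,.0375,-1.8],loss="soft_l1").x;print(t,np.degrees(t[2]));print(g(t).round(1))
print("handle",TR(t,[[-.132,0,.026]]))
np.savez("est.npz",M=M,T=t)
```

```text
[ 0.55358229 -0.15985066 -1.66901234] -95.6273628869723
[-0.2  0.9  0.6 -0.6  0.  -0.8 -1.1 -0.2  0.3 -0.1  0.7]
[ 0.57862567  0.03755418 -1.81985208] -104.26984353342311
[-1.9 -0.9 -2.2  1.9 -1.2  0.3  1.5 -0.5  3.8  0.8  1.  -0.3]
handle [[0.61116221 0.16548139 0.026     ]]
```

```bash
cat > d.py <<'E'
import sys
from h import *
# d.py x y z yawdeg_of_tool_y : row numbers
s=manip.sense();R=np.array(s["orientation"]);x,y,z,a=map(float,sys.argv[1:]);a=np.radians(a)
Y=np.array([np.cos(a),np.sin(a),0]);Z=np.array([0,0,-1.]);G=np.c_[np.cross(Y,Z),Y,Z]
from scipy.spatial.transform import Rotation as Ro
print((Ro.from_matrix(R.T@G).as_rotvec()/np.pi).round(4),(R.T@(np.array([x,y,z])-s["tool_pos"])/.3).round(4))
E
python3 d.py 0.611 0.1655 0.12 75.7;python3 d.py 0.611 0.1655 0.028 75.7
```

```text
[0.0001 0.     0.0178] [-0.1979  0.7387  0.435 ]
[0.0001 0.     0.0178] [-0.1979  0.7386  0.7416]
```

```bash
python3 -m pendant '0 0 0.018 -0.198 0.739 0.2 0.5;0 0 0.018 -0.198 0.739 0.3 0.5;0 0 0.018 -0.198 0.739 0.4 0.5;0 0 0.018 -0.198 0.739 0.43 0.5;0 0 0.018 -0.198 0.739 0.43 0.5;0 0 0.018 -0.198 0.739 0.43 0.5;0 0 0.018 -0.198 0.739 0.43 0.5;0 0 0.018 -0.198 0.739 0.43 0.5;0 0 0.018 -0.198 0.739 0.43 0.5'
python3 - <<'E'
from h import *
s=manip.sense();im=eyes.camera("wrist");cv2.imwrite("pics/w2.png",im)
W=wristW(s);p=eyes.camera_params("wrist");T=np.load("est.npz")["T"]
PT=np.array([[-90,65,30],[-90,-65,30],[-137,35,32],[-137,-35,32],[-127,35,32],[-127,-35,32]])*.001
print(w2p(p,TR(T,PT),W).round(0).tolist())
for u in w2p(p,TR(T,PT),W): cv2.circle(im,tuple(int(v) for v in u.round()),3,(0,0,255),1)
cv2.imwrite("pics/w2.png",im)
E
python3 d.py 0.611 0.1655 0.028 75.7
```

```text
time: 4.3
tool_pos: [0.6123, 0.1619, 0.1227]
orientation: [[-0.968, 0.252, 0.002], [0.252, 0.968, -0.001], [-0.002, -0.0, -1.0]]
wrist_force: [0.8, -0.1, -0.3]
grip_width: 0.0426
grip_force: 0.0
[[227.0, 310.0], [216.0, 118.0], [295.0, 272.0], [295.0, 168.0], [280.0, 272.0], [279.0, 168.0]]
[-0.      0.0007 -0.0017] [0.0082 0.0105 0.3162]
```

View pics/w2.png

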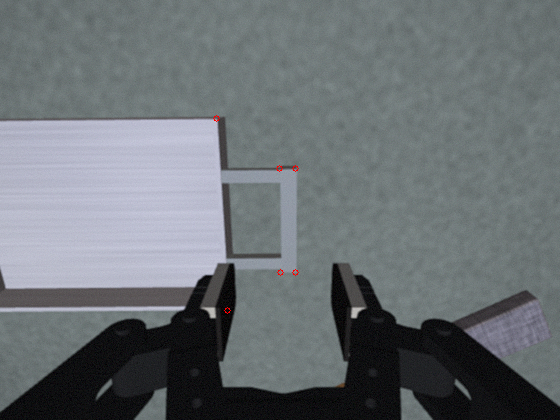

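```bash
python3 -m pendant '0 0 0 0.008 0.01 0.15 0.5;0 0 0 0.008 0.01 0.25 0.5;0 0 0 0.008 0.01 0.316 0.5;0 0 0 0.008 0.01 0.316 0.5;0 0 0 0.008 0.01 0.316 0.5;0 0 0 0.008 0.01 0.316 1;0 0 0 0.008 0.01 0.316 1;0 0 0 0.008 0.01 0.316 1;0 0 0 0.008 0.01 0.316 1;0 0 0 0.008 0.01 0.316 1;0 0 0 0.008 0.01 0.316 1' 30
python3 - <<'E'
from h import *
s=manip.sense();M=np.load("est.npz")["M"]
u=np.array([np.cos(M[2]),np.sin(M[2])]);
for x in (-0.26,-0.2,-0.15,-0.05):
    print(x,M[:2]+u*x)
E
```

```text
time: 5.45
tool_pos: [0.6114, 0.1673, 0.0284]
orientation: [[-0.968, 0.25, 0.003], [0.25, 0.968, -0.0], [-0.003, 0.001, -1.0]]
wrist_force: [-0.1, -2.0, 6.5]
grip_width: 0.0093
grip_force: 32.1
-0.26 [0.57907742 0.09889632]
-0.2 [0.57319393 0.03918548]
-0.15 [ 0.56829102 -0.01057355]
-0.05 [ 0.5584852  -0.11009162]
```

```bash
python3 d.py 0.5791 0.0989 0.0285 84.37
```

```text
[ 0.0001  0.0008 -0.0491] [ 0.0472 -0.2475 -0.0005]
```

```bash
python3 -m pendant '0 0 -0.006 0.006 -0.03 0 1;0 0 -0.013 0.012 -0.065 0 1;0 0 -0.021 0.02 -0.105 0 1;0 0 -0.029 0.028 -0.145 0 1;0 0 -0.036 0.035 -0.18 0 1;0 0 -0.042 0.04 -0.21 0 1;0 0 -0.047 0.045 -0.235 0 1;0 0 -0.049 0.047 -0.247 0 1;0 0 -0.049 0.047 -0.247 0 1;0 0 -0.049 0.047 -0.247 0 1'
python3 - <<'E'
from h import *
s=manip.sense();im=eyes.camera("top");cv2.imwrite("pics/t2.png",im)
p=eyes.camera_params("top");W=np.array(p["world_from_camera"]);M=np.load("est.npz")["M"]
print(s["tool_pos"],s["wrist_force"],s["torque"])
b=cv2.resize(im[150:290,240:440],None,fx=4,fy=4,interpolation=cv2.INTER_CUBIC)
T=(*(M[:2]-0.128*np.array([np.cos(M[2]),np.sin(M[2])])),M[2])
for m,P,c in ((M,[[60,66.5,24],[60,-66.5,24],[15,87.5,24],[15,-87.5,24]],(0,0,255)),(T,[[90,65,30],[90,-65,30],[-90,65,30],[-90,-65,30]],(255,0,0))):
    for u in w2p(p,TR(m,np.array(P)*.001),W): cv2.circle(b,tuple(int(round(v)) for v in (u-[240,150]+.5)*4),3,c,1)
cv2.imwrite("pics/t2c.png",b)
print(eyes.tip_of("tray","top")[:1],eyes.tip_of("tray","side")[:1], T)
E
```

```text
time: 6.45
tool_pos: [0.5793, 0.1003, 0.0284]
orientation: [[-0.995, 0.097, 0.004], [0.097, 0.995, 0.002], [-0.004, 0.002, -1.0]]
wrist_force: [0.6, 2.2, 9.1]
grip_width: 0.0092
grip_force: 32.4
[0.57934072 0.10026288 0.02838639] [0.62514965 2.21488871 9.05291633] [0.50937365 0.04145181 0.06424643]
[{'xyz': [0.5663, -0.0311, -0.0026], 'confidence': 0.97}] [{'xyz': [0.5773, 0.0382, 0.0011], 'confidence': 0.68}] (np.float64(0.5661337372063598), np.float64(-0.03246752890549437), np.float64(-1.6690123373770969))
```

View pics/t2c.png

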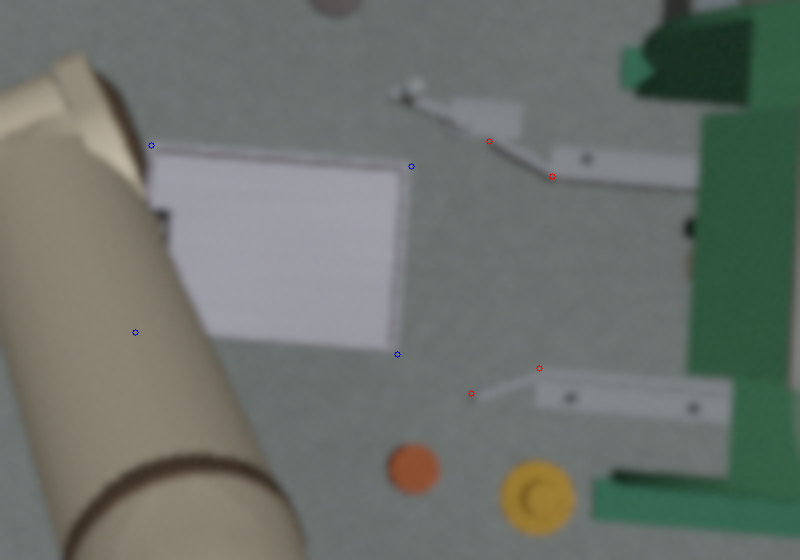

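```bash
python3 - <<'E'
from h import *
M=np.load("est.npz")["M"];u=np.array([np.cos(M[2]),np.sin(M[2])])
print(M[:2]-.172*u)
E
python3 d.py 0.5704 0.0113 0.0294 84.37
```

```text
[0.5704483  0.01132042]
[0.0006 0.0012 0.0004] [ 0.0011 -0.298  -0.0039]
```

```bash
python3 -m pendant '0 0 0 0 0 -0.004 1;0 0 0 0 -0.04 -0.004 1;0 0 0 0 -0.09 -0.004 1;0 0 0 0.001 -0.14 -0.004 1;0 0 0 0.001 -0.19 -0.004 1;0 0 0 0.001 -0.24 -0.004 1;0 0 0 0.001 -0.28 -0.004 1;0 0 0 0.001 -0.298 -0.004 1;0 0 0 0.001 -0.298 -0.004 1;0 0 0 0.001 -0.298 -0.004 1' 25
python3 - <<'E'
from h import *
im=eyes.camera("top");cv2.imwrite("pics/t3.png",im)
p=eyes.camera_params("top");W=np.array(p["world_from_camera"]);M=np.load("est.npz")["M"]
T=(*(M[:2]-0.040*np.array([np.cos(M[2]),np.sin(M[2])])),M[2])
u0=[330,180]
b=cv2.resize(im[180:265,330:440],None,fx=7,fy=7,interpolation=cv2.INTER_CUBIC)
for m,P,c in ((M,[[60,66.5,24],[60,-66.5,24],[60,66.5,0]],(0,0,255)),(T,[[90,65,30],[90,-65,30]],(255,0,0))):
    for u in w2p(p,TR(m,np.array(P)*.001),W): cv2.circle(b,tuple(int(round(v)) for v in (u-u0+.5)*7),3,c,1)
cv2.imwrite("pics/t3c.png",b); print(manip.sense()["torque"])
E
```

```text
time: 7.6
tool_pos: [0.5691, 0.0079, 0.0284]
orientation: [[-0.995, 0.1, 0.001], [0.1, 0.995, -0.001], [-0.001, -0.001, -1.0]]
wrist_force: [0.1, 1.0, 8.0]
grip_width: 0.0092
grip_force: 32.2
[ 0.05567287 -0.07146071 -0.00070575]
```

View pics/t3c.png

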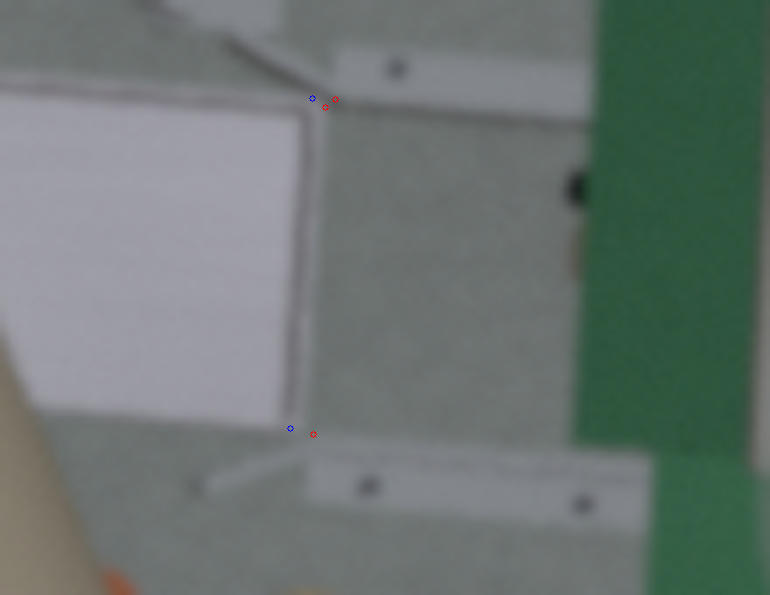

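```bash
python3 -m pendant '0 0 0 0 -0.004 -0.003 1;0 0 0 0 -0.008 -0.003 1;0 0 0 0 -0.013 -0.003 1;0 0 0 0 -0.018 -0.003 1;0 0 0 0 -0.023 -0.003 1;0 0 0 0 -0.028 -0.003 1;0 0 0 0 -0.033 -0.003 1;0 0 0 0 -0.038 -0.003 1;0 0 0 0 -0.043 -0.003 1;0 0 0 0 -0.043 -0.003 1'
cat > m.py <<'E'
from h import *
M=np.load("est.npz")["M"];s=manip.sense();c,d=np.cos(M[2]),np.sin(M[2]);R=np.array([[c,d],[-d,c]])
print("mach xy mm",(R@(s["tool_pos"][:2]-M[:2])*1000).round(2),"F",(R@s["wrist_force"][:2]).round(2),np.round(s["wrist_force"][2],1),"tq",np.round(s["torque"],2),"yaw",np.degrees(np.arctan2(s["orientation"][1][1],s["orientation"][0][1])).round(2), s["time"])
E
python3 m.py
```

```text
time: 8.65
tool_pos: [0.5672, -0.0031, 0.0284]
orientation: [[-0.995, 0.099, -0.001], [0.099, 0.995, -0.0], [0.001, -0.001, -1.0]]
wrist_force: [-0.1, 0.9, -0.9]
grip_width: 0.0092
grip_force: 31.2
mach xy mm [-157.29   -1.77] F [-0.88 -0.22] -0.9 tq [ 0.2  -0.1  -0.01] yaw 84.32 8.65
```

```bash
python3 -m pendant '0 0 0 0 -0.006 0 1;0 0 0 0 -0.013 0 1;0 0 0 0 -0.02 0 1;0 0 0 0 -0.027 0 1;0 0 0 0 -0.034 0 1;0 0 0 0 -0.041 0 1;0 0 0 0 -0.048 0 1;0 0 0 0 -0.055 0 1;0 0 0 0 -0.06 0 1;0 0 0 0 -0.06 0 1'; python3 m.py
```

```text
time: 9.65
tool_pos: [0.5656, -0.0211, 0.0285]
orientation: [[-0.995, 0.099, -0.0], [0.099, 0.995, -0.0], [0.0, -0.0, -1.0]]
wrist_force: [0.0, 0.1, -2.4]
grip_width: 0.0094
grip_force: 30.9
mach xy mm [-139.29   -1.65] F [-0.12 -0.01] -2.4 tq [-0.02 -0.07  0.02] yaw 84.32 9.65
```

```bash
python3 -m pendant '0 0 0 0 -0.01 0 1;0 0 0 0 -0.02 0 1;0 0 0 0 -0.03 0 1;0 0 0 0 -0.04 0 1;0 0 0 0 -0.05 0 1;0 0 0 0 -0.06 0 1;0 0 0 0 -0.07 0 1;0 0 0 0 -0.08 0 1;0 0 0 0 -0.09 0 1;0 0 0 0 -0.1 0 1;0 0 0 0 -0.1 0 1'; python3 m.py
```

```text
time: 10.75
tool_pos: [0.5626, -0.0513, 0.0285]
orientation: [[-0.995, 0.099, -0.0], [0.099, 0.995, -0.001], [0.0, -0.001, -1.0]]
wrist_force: [-0.6, -0.1, -3.7]
grip_width: 0.0095
grip_force: 30.9
mach xy mm [-108.9    -1.62] F [ 0.12 -0.55] -3.7 tq [-0.15 -0.03  0.02] yaw 84.3 10.75
```

```bash
python3 -m pendant '0 0 0 0 -0.01 0.001 1;0 0 0 0 -0.02 0.001 1;0 0 0 0 -0.03 0.001 1;0 0 0 0 -0.04 0.001 1;0 0 0 0 -0.05 0.001 1;0 0 0 0 -0.06 0.001 1;0 0 0 0 -0.07 0.001 1;0 0 0 0 -0.08 0.001 1;0 0 0 0 -0.09 0.001 1;0 0 0 0 -0.1 0.001 1;0 0 0 0 -0.1 0.001 1'; python3 m.py
```

```text
time: 11.85
tool_pos: [0.5599, -0.0809, 0.0284]
orientation: [[-0.995, 0.099, 0.0], [0.099, 0.995, -0.0], [-0.0, -0.0, -1.0]]
wrist_force: [0.0, 0.2, 2.3]
grip_width: 0.0095
grip_force: 31.5
mach xy mm [-79.16  -1.46] F [-0.23  0.01] 2.3 tq [ 0.17 -0.14 -0.02] yaw 84.31 11.85
```

```bash
python3 -m pendant '0 0 0 0 -0.01 0 1;0 0 0 0 -0.02 0 1;0 0 0 0 -0.03 0 1;0 0 0 0 -0.04 0 1;0 0 0 0 -0.05 0 1;0 0 0 0 -0.06 0 1;0 0 0 0 -0.06 0 1'; python3 m.py
```

```text
time: 12.55
tool_pos: [0.5581, -0.0989, 0.0284]
orientation: [[-0.995, 0.099, 0.0], [0.099, 0.995, -0.001], [-0.0, -0.001, -1.0]]
wrist_force: [0.4, 2.2, 3.8]
grip_width: 0.0094
grip_force: 31.8
mach xy mm [-61.1   -1.45] F [-2.23  0.22] 3.8 tq [ 0.46 -0.15  0.02] yaw 84.31 12.55
```

```bash
python3 -m pendant '0 0 0 0 -0.005 0 1;0 0 0 0 -0.01 0 1;0 0 0 0 -0.015 0 1;0 0 0 0 -0.02 0 1;0 0 0 0 -0.025 0 1;0 0 0 0 -0.03 0 1;0 0 0 0 -0.035 0 1;0 0 0 0 -0.035 0 1'; python3 m.py
```

```text
time: 13.35
tool_pos: [0.5571, -0.1087, 0.0284]
orientation: [[-0.995, 0.099, 0.0], [0.099, 0.995, -0.0], [-0.0, -0.0, -1.0]]
wrist_force: [0.8, 4.3, 5.0]
grip_width: 0.0092
grip_force: 31.9
mach xy mm [-51.26  -1.48] F [-4.36  0.33] 5.0 tq [ 0.86 -0.12 -0.04] yaw 84.34 13.35
```

```bash
python3 -m pendant '0 0 0 0 -0.003 0 1;0 0 0 0 -0.006 0 1;0 0 0 0 -0.009 0 1;0 0 0 0 -0.012 0 1;0 0 0 0 -0.012 0 1'; python3 m.py
```

```text
time: 13.85
tool_pos: [0.5568, -0.1121, 0.0284]
orientation: [[-0.995, 0.098, 0.0], [0.098, 0.995, 0.0], [-0.0, 0.0, -1.0]]
wrist_force: [0.4, 4.9, 5.7]
grip_width: 0.0094
grip_force: 31.9
mach xy mm [-47.83  -1.49] F [-4.92 -0.1 ] 5.7 tq [ 0.96 -0.09  0.04] yaw 84.35 13.85
```

```bash
python3 -m pendant '0 0 0 0 -0.003 0 1;0 0 0 0 -0.005 0 1;0 0 0 0 -0.005 0 1'; python3 m.py
```

```text
time: 14.15
tool_pos: [0.5567, -0.1135, 0.0284]
orientation: [[-0.995, 0.098, 0.0], [0.098, 0.995, 0.0], [-0.0, 0.0, -1.0]]
wrist_force: [0.9, 5.0, 5.4]
grip_width: 0.0092
grip_force: 31.9
mach xy mm [-46.38  -1.48] F [-5.04  0.36] 5.4 tq [ 0.95 -0.15  0.04] yaw 84.36 14.15
```

```bash
python3 -m pendant '0 0 0 0 0 -0.001 1;0 0 0 0 -0.003 -0.001 1;0 0 0 0 -0.003 -0.001 1'; python3 m.py
```

```text
time: 14.45
tool_pos: [0.5562, -0.1149, 0.0284]
orientation: [[-0.995, 0.099, -0.0], [0.099, 0.995, -0.0], [0.0, -0.0, -1.0]]
wrist_force: [-0.2, 2.7, 1.8]
grip_width: 0.0093
grip_force: 31.6
mach xy mm [-44.99  -1.81] F [-2.66 -0.43] 1.8 tq [ 0.58 -0.16  0.09] yaw 84.33 14.45
```

```bash
python3 -m pendant '0 0 0 0 -0.003 0 1;0 0 0 0 -0.005 0 1;0 0 0 0 -0.005 0 1'; python3 m.py
```

```text
time: 14.75
tool_pos: [0.556, -0.1163, 0.0284]
orientation: [[-0.995, 0.099, -0.0], [0.099, 0.995, -0.0], [0.0, -0.0, -1.0]]
wrist_force: [1.2, 1.7, 2.2]
grip_width: 0.0095
grip_force: 31.5
mach xy mm [-43.6   -1.85] F [-1.77  1.08] 2.2 tq [ 0.59 -0.16  0.07] yaw 84.33 14.75
```

Not touching yet; continue feeling.

```bash
python3 -m pendant '0 0 0 0 -0.003 0 1;0 0 0 0 -0.006 0 1;0 0 0 0 -0.006 0 1'; python3 m.py
```

```text
time: 15.05
tool_pos: [0.5558, -0.1182, 0.0284]
orientation: [[-0.995, 0.099, -0.0], [0.099, 0.995, -0.0], [0.0, -0.0, -1.0]]
wrist_force: [1.8, 2.5, 0.8]
grip_width: 0.0096
grip_force: 31.3
mach xy mm [-41.71  -1.84] F [-2.71  1.54] 0.8 tq [ 0.51 -0.1   0.05] yaw 84.33 15.05
```

```bash
python3 -m pendant '0 0 0 0 -0.003 0 1;0 0 0 0 -0.005 0 1;0 0 0 0 -0.005 0 1'; python3 m.py
```

```text
time: 15.35
tool_pos: [0.5557, -0.1196, 0.0284]
orientation: [[-0.995, 0.099, -0.001], [0.099, 0.995, -0.0], [0.0, -0.0, -1.0]]
wrist_force: [0.4, 1.8, -0.3]
grip_width: 0.0095
grip_force: 31.2
mach xy mm [-40.28  -1.87] F [-1.84  0.26] -0.3 tq [ 0.38 -0.15  0.02] yaw 84.33 15.35
```

```bash
python3 -m pendant '0 0 0 0 -0.003 0 1;0 0 0 0 -0.003 0 1'; python3 m.py
```

```text
time: 15.55
tool_pos: [0.5556, -0.1205, 0.0284]
orientation: [[-0.995, 0.099, -0.0], [0.099, 0.995, -0.0], [0.0, -0.0, -1.0]]
wrist_force: [-0.2, 1.9, -0.8]
grip_width: 0.0093
grip_force: 31.2
mach xy mm [-39.36  -1.83] F [-1.87 -0.34] -0.8 tq [ 0.36 -0.13  0.01] yaw 84.33 15.55
```

```bash
for i in 1 2; do :; done; python3 -m pendant '0 0 0 0 -0.002 0 1;0 0 0 0 -0.005 0 1;0 0 0 0 -0.005 0 1'; python3 m.py
```

```text
time: 15.85
tool_pos: [0.5555, -0.122, 0.0284]
orientation: [[-0.995, 0.099, -0.0], [0.099, 0.995, -0.0], [0.0, -0.0, -1.0]]
wrist_force: [0.3, 1.8, -1.8]
grip_width: 0.0094
grip_force: 31.0
mach xy mm [-37.86  -1.82] F [-1.81  0.09] -1.8 tq [ 0.24 -0.05  0.03] yaw 84.33 15.85
```

```bash
python3 -m pendant '0 0 0 0 -0.003 0 1;0 0 0 0 -0.003 0 1'; python3 m.py
```

```text
time: 16.05
tool_pos: [0.5554, -0.1229, 0.0284]
orientation: [[-0.995, 0.099, -0.0], [0.099, 0.995, -0.0], [0.0, -0.0, -1.0]]
wrist_force: [0.3, 1.1, -1.9]
grip_width: 0.0094
grip_force: 31.0
mach xy mm [-36.95  -1.81] F [-1.12  0.2 ] -1.9 tq [ 0.22 -0.07 -0.  ] yaw 84.33 16.05
```

```bash
python3 -m pendant '0 0 0 0 -0.003 0 1;0 0 0 0 -0.003 0 1'; python3 m.py
```

```text
time: 16.25
tool_pos: [0.5554, -0.1237, 0.0285]
orientation: [[-0.995, 0.099, -0.0], [0.099, 0.995, -0.0], [0.0, -0.0, -1.0]]
wrist_force: [-0.1, 1.2, -2.1]
grip_width: 0.0093
grip_force: 31.0
mach xy mm [-36.19  -1.74] F [-1.15 -0.24] -2.1 tq [ 0.24 -0.01  0.04] yaw 84.33 16.25
```

```bash
python3 -m pendant '0 0 0 0 -0.003 0 1;0 0 0 0 -0.005 0 1;0 0 0 0 -0.005 0 1'; python3 m.py
```

```text
time: 16.55
tool_pos: [0.5553, -0.1251, 0.0285]
orientation: [[-0.995, 0.099, -0.0], [0.099, 0.995, -0.0], [0.0, -0.0, -1.0]]
wrist_force: [0.7, 0.6, -1.6]
grip_width: 0.0093
grip_force: 31.0
mach xy mm [-34.74  -1.67] F [-0.69  0.59] -1.6 tq [ 0.21 -0.05 -0.  ] yaw 84.34 16.55
```

```bash
python3 -m pendant '0 0 0 0 -0.003 0 1;0 0 0 0 -0.003 0 1'; python3 m.py
```

```text
time: 16.75
tool_pos: [0.5553, -0.126, 0.0286]
orientation: [[-0.995, 0.099, -0.0], [0.099, 0.995, -0.0], [0.0, -0.0, -1.0]]
wrist_force: [0.9, 0.6, -3.5]
grip_width: 0.0091
grip_force: 31.0
mach xy mm [-33.87  -1.64] F [-0.69  0.79] -3.5 tq [ 0.13 -0.05  0.1 ] yaw 84.34 16.75
```

```bash
python3 -m pendant '0 0 0 0 -0.003 0 1;0 0 0 0 -0.003 0 1'; python3 m.py
```

```text
time: 16.95
tool_pos: [0.5552, -0.1269, 0.0286]
orientation: [[-0.995, 0.099, -0.0], [0.099, 0.995, -0.0], [0.0, -0.0, -1.0]]
wrist_force: [-1.3, 1.2, -3.2]
grip_width: 0.0093
grip_force: 31.0
mach xy mm [-32.97  -1.64] F [-1.04 -1.38] -3.2 tq [ 0.16 -0.04 -0.03] yaw 84.34 16.95
```

```bash
python3 -m pendant '0 0 0 0 -0.003 0 1;0 0 0 0 -0.005 0 1;0 0 0 0 -0.005 0 1'; python3 m.py
```

```text
time: 17.25
tool_pos: [0.5551, -0.1284, 0.0286]
orientation: [[-0.995, 0.099, 0.0], [0.099, 0.995, -0.0], [-0.0, -0.0, -1.0]]
wrist_force: [-0.0, 0.6, -1.1]
grip_width: 0.0094
grip_force: 31.0
mach xy mm [-31.49  -1.61] F [-0.61 -0.11] -1.1 tq [ 0.13 -0.05 -0.01] yaw 84.34 17.25
```

```bash
python3 -m pendant '0 0 0 0 -0.003 0 1;0 0 0 0 -0.003 0 1'; python3 m.py
```

```text
time: 17.45
tool_pos: [0.5549, -0.1293, 0.0286]
orientation: [[-0.995, 0.099, -0.0], [0.099, 0.995, -0.0], [0.0, -0.0, -1.0]]
wrist_force: [-0.9, -0.1, -2.5]
grip_width: 0.0093
grip_force: 31.0
mach xy mm [-30.57  -1.64] F [ 0.18 -0.91] -2.5 tq [ 0.19 -0.09  0.03] yaw 84.34 17.45
```

```bash
python3 -m pendant '0 0 0 0 -0.003 0 1;0 0 0 0 -0.003 0 1'; python3 m.py
```

```text
time: 17.65
tool_pos: [0.5548, -0.1301, 0.0286]
orientation: [[-0.995, 0.099, -0.0], [0.099, 0.995, -0.0], [0.0, -0.0, -1.0]]
wrist_force: [-0.5, 1.2, -1.4]
grip_width: 0.0091
grip_force: 31.0
mach xy mm [-29.68  -1.66] F [-1.15 -0.66] -1.4 tq [ 0.21 -0.06  0.05] yaw 84.34 17.65
```

```bash
python3 -m pendant '0 0 0 0 -0.003 0 1;0 0 0 0 -0.005 0 1;0 0 0 0 -0.005 0 1'; python3 m.py
```

```text
time: 17.95
tool_pos: [0.5547, -0.1317, 0.0286]
orientation: [[-0.995, 0.099, -0.0], [0.099, 0.995, -0.0], [-0.0, -0.0, -1.0]]
wrist_force: [1.0, 0.7, -1.8]
grip_width: 0.0095
grip_force: 31.0
mach xy mm [-28.14  -1.62] F [-0.81  0.96] -1.8 tq [ 0.18 -0.13  0.  ] yaw 84.34 17.95
```

```bash
python3 -m pendant '0 0 0 0 -0.003 0 1;0 0 0 0 -0.003 0 1'; python3 m.py
```

```text
time: 18.15
tool_pos: [0.5546, -0.1325, 0.0286]
orientation: [[-0.995, 0.099, -0.0], [0.099, 0.995, -0.0], [0.0, -0.0, -1.0]]
wrist_force: [-0.0, 1.0, -2.2]
grip_width: 0.0094
grip_force: 31.0
mach xy mm [-27.28  -1.63] F [-1.04 -0.14] -2.2 tq [ 0.21 -0.09  0.04] yaw 84.34 18.15
```

```bash
python3 -m pendant '0 0 0 0 -0.002 0 1;0 0 0 0 -0.002 0 1'; python3 m.py
```

```text
time: 18.35
tool_pos: [0.5546, -0.1331, 0.0286]
orientation: [[-0.995, 0.098, 0.0], [0.098, 0.995, -0.0], [-0.0, -0.0, -1.0]]
wrist_force: [0.5, 1.4, -1.4]
grip_width: 0.0092
grip_force: 31.0
mach xy mm [-26.76  -1.62] F [-1.42  0.37] -1.4 tq [ 0.23 -0.11  0.  ] yaw 84.35 18.35
```

```bash
python3 -m pendant '0 0 0 0 -0.003 0 1;0 0 0 0 -0.003 0 1'; python3 m.py
python3 - <<'E'
from h import *
im=eyes.camera("wrist");cv2.imwrite("pics/w5.png",im)
print([d["xyz"] for d in eyes.tip_of("tray_handle","wrist")[:1]])
E
```

```text
time: 18.55
tool_pos: [0.5546, -0.1336, 0.0286]
orientation: [[-0.995, 0.098, 0.0], [0.098, 0.995, 0.0], [-0.0, 0.0, -1.0]]
wrist_force: [-0.5, 1.9, -2.1]
grip_width: 0.0092
grip_force: 31.0
mach xy mm [-26.17  -1.59] F [-1.85 -0.72] -2.1 tq [ 0.38 -0.07  0.  ] yaw 84.36 18.55
[[0.5569, -0.135, 0.0217]]
```

View pics/w5.png

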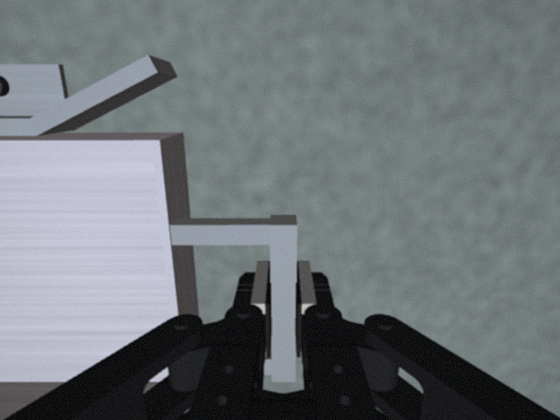

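Run:
```python
from h import *
s=manip.sense();p=eyes.camera_params("wrist");W=wristW(s);M=np.load("est.npz")["M"]
c,d=np.cos(M[2]),np.sin(M[2]);R=np.array([[c,d],[-d,c]])
for uv,z in (((158,76),.024),((150,57),.024),((177,76),0),((40,135),.024),((183,133),.03)):
    print(uv,(R@(p2w(p,uv,z,W)[0][:2]-M[:2])*1000).round(1))
```

```text
(158, 76) [ 15.3 -86.2]
(150, 57) [ 17.3 -92.1]
(177, 76) [ 15.6 -87.6]
(40, 135) [ 58.9 -66.8]
(183, 133) [  6.9 -68. ]
```

```bash
python3 -m pendant '0 0 0 0 -0.003 0 1;0 0 0 0 -0.003 0 1'; python3 m.py
```

```text
time: 18.85
tool_pos: [0.5546, -0.134, 0.0286]
orientation: [[-0.995, 0.098, 0.0], [0.098, 0.995, 0.001], [-0.0, 0.001, -1.0]]
wrist_force: [-0.2, 3.9, -1.5]
grip_width: 0.0091
grip_force: 31.0
mach xy mm [-25.85  -1.57] F [-3.82 -0.6 ] -1.5 tq [ 0.84 -0.18 -0.02] yaw 84.38 18.85
```

```bash
python3 -m pendant '0 0 0 0 -0.003 0 1;0 0 0 0 -0.003 0 1'; python3 m.py
```

```text
time: 19.05
tool_pos: [0.5546, -0.1343, 0.0286]
orientation: [[-0.995, 0.098, 0.0], [0.098, 0.995, 0.001], [-0.0, 0.001, -1.0]]
wrist_force: [0.5, 6.2, -1.4]
grip_width: 0.0092
grip_force: 31.0
mach xy mm [-25.57  -1.54] F [-6.22 -0.14] -1.4 tq [ 1.1  -0.2  -0.02] yaw 84.4 19.05
```

```bash
python3 -m pendant '0 0 0 0 -0.003 0 1;0 0 0 0 -0.005 0 1;0 0 0 0 -0.005 0 1;0 0 0 0 -0.005 0 1'; python3 m.py
```

```text
time: 19.45
tool_pos: [0.5546, -0.1346, 0.0286]
orientation: [[-0.995, 0.097, 0.0], [0.097, 0.995, 0.003], [-0.0, 0.003, -1.0]]
wrist_force: [1.1, 8.3, -1.8]
grip_width: 0.0095
grip_force: 31.0
mach xy mm [-25.27  -1.5 ] F [-8.38  0.25] -1.8 tq [ 1.55 -0.27 -0.01] yaw 84.45 19.45
```

```bash
python3 -m pendant '0 0 0 0 -0.003 0 1;0 0 0 0 -0.004 0 1;0 0 0 0 -0.004 0 1;0 0 0 0 -0.004 0 1;0 0 0 0 -0.004 0 1;0 0 0 0 -0.004 0 1'; python3 m.py
```

```text
time: 20.05
tool_pos: [0.5546, -0.1348, 0.0286]
orientation: [[-0.995, 0.096, 0.0], [0.096, 0.995, 0.003], [-0.0, 0.003, -1.0]]
wrist_force: [1.0, 10.3, -2.4]
grip_width: 0.0095
grip_force: 31.0
mach xy mm [-25.05  -1.46] F [-10.32   0.04] -2.4 tq [ 2.   -0.24 -0.06] yaw 84.49 20.05
```

```bash
python3 -m pendant '0 0 0 0 0.002 0 1;0 0 0 0 0.004 0 1;0 0 0 0 0.006 0 1;0 0 0 0 0.008 0 1;0 0 0 0 0.01 0 1;0 0 0 0 0.01 0 1'; python3 m.py
```

```text
time: 20.65
tool_pos: [0.5546, -0.1344, 0.0286]
orientation: [[-0.995, 0.098, 0.0], [0.098, 0.995, 0.001], [-0.0, 0.001, -1.0]]
wrist_force: [1.2, 6.1, -1.6]
grip_width: 0.0095
grip_force: 31.0
mach xy mm [-25.44  -1.53] F [-6.21  0.62] -1.6 tq [ 1.14 -0.2  -0.04] yaw 84.39 20.65
```

```bash
python3 -m pendant '0 0 0 0 0.002 0 1;0 0 0 0 0.004 0 1;0 0 0 0 0.006 0 1;0 0 0 0 0.008 0 1;0 0 0 0 0.008 0 1;0 0 0 0 0.008 0 1'; python3 m.py
```

```text
time: 21.25
tool_pos: [0.5545, -0.1338, 0.0286]
orientation: [[-0.995, 0.099, -0.0], [0.099, 0.995, -0.001], [-0.0, -0.001, -1.0]]
wrist_force: [0.2, 1.0, -2.8]
grip_width: 0.0092
grip_force: 30.9
mach xy mm [-26.04  -1.62] F [-1.   0.1] -2.8 tq [ 0.16 -0.17  0.04] yaw 84.31 21.25
```

```bash
python3 -m pendant '0 0 0 0 0 0.0005 1;0 0 0 0 0 0.0005 0.8;0 0 0 0 0 0.0005 0.6;0 0 0 0 0 0.0005 0.55;0 0 0 0 0 0.0005 0.55;0 0 0 0 0 0.0005 0.55;0 0 0 0 0 0.0005 0.55' 20; python3 m.py
```

```text
time: 21.95
tool_pos: [0.5546, -0.133, 0.0285]
orientation: [[-0.995, 0.098, 0.0], [0.098, 0.995, -0.0], [-0.0, -0.0, -1.0]]
wrist_force: [-0.4, 0.3, 0.5]
grip_width: 0.0382
grip_force: 0.0
mach xy mm [-26.83  -1.6 ] F [-0.29 -0.38] 0.5 tq [-0.03 -0.04  0.  ] yaw 84.35 21.95
```

```bash
python3 -m pendant '0 0 0 0 0 -0.05 0.55;0 0 0 0 0 -0.15 0.55;0 0 0 0 0 -0.305 0.55;0 0 0 0 0 -0.305 0.7;0 0 0 -0.15 0.02 -0.305 1;0 0 0 -0.3 0.04 -0.305 1;0 0 0 -0.45 0.054 -0.305 1;0 0 0 -0.48 0.054 -0.305 1;0 0 0 -0.48 0.054 -0.305 1;0 0 0 -0.48 0.054 -0.305 1'; python3 m.py
python3 - <<'E'
from h import *
M=np.load("est.npz")["M"];c,d=np.cos(M[2]),np.sin(M[2]);R=np.array([[c,d],[-d,c]])
for cam in ("wrist","side","top"):
    eyes.camera(cam)
    for t in ("keeper_pin","tray","felt_bob"):
        r=eyes.tip_of(t,cam)[:1]
        for k in r: print(cam,t,(R@(np.array(k["xyz"])[:2]-M[:2])*1000).round(1),round(k["confidence"],2))
E
```

```text
time: 22.95
tool_pos: [0.6981, -0.1312, 0.1197]
orientation: [[-0.995, 0.099, -0.002], [0.099, 0.995, -0.0], [0.002, -0.0, -1.0]]
wrist_force: [-1.1, 0.3, -0.7]
grip_width: -0.0
grip_force: 0.0
mach xy mm [-42.7  141.01] F [-0.18 -1.09] -0.7 tq [-0.01 -0.01  0.01] yaw 84.34 22.95
wrist keeper_pin [-45.  115.5] 0.66
wrist felt_bob [-102.4  192.3] 0.7
side keeper_pin [-46.3 114.5] 0.53
side felt_bob [-101.1  190.6] 0.91
top keeper_pin [-42.3 113.9] 0.6
top felt_bob [-94.9 192.9] 0.62
```

```bash
python3 -m pendant '0 0 0 0 0 0.1 1;0 0 0 0 0 0.186 1;0 0 0 0 0 0.186 1;0 0 0 0.02 0 0.186 1;0 0 0 0.04 0 0.186 1;0 0 0 0.06 0 0.186 1;0 0 0 0.08 0 0.186 1;0 0 0 0.1 0 0.186 1;0 0 0 0.12 0 0.186 1;0 0 0 0.14 0 0.186 1;0 0 0 0.16 0 0.186 1;0 0 0 0.17 0 0.186 1'; python3 m.py
```

```text
time: 24.75
tool_pos: [0.6483, -0.127, 0.0643]
orientation: [[-0.995, 0.099, 0.0], [0.099, 0.995, -0.001], [-0.0, -0.001, -1.0]]
wrist_force: [2.1, -1.8, 1.0]
grip_width: -0.0004
grip_force: 1.1
mach xy mm [-41.98  91.08] F [1.55 2.26] 1.0 tq [-0.25 -0.49  0.02] yaw 84.3 24.75
```

```bash
python3 -m pendant '0 0 0 -0.02 0 0 1;0 0 0 -0.02 0.05 0 1;0 0 0 -0.02 0.08 0 1;0 0 0 0.04 0.08 0 1;0 0 0 0.083 0.08 0 1;0 0 0 0.083 0.08 0 1;0 0 0 0.083 0.06 0 1;0 0 0 0.083 0.04 0 1;0 0 0 0.083 0.02 0 1;0 0 0 0.083 0 0 1;0 0 0 0.083 -0.015 0 1;0 0 0 0.083 -0.025 0 1'; python3 m.py
```

```text
time: 25.95
tool_pos: [0.6228, -0.1309, 0.0637]
orientation: [[-0.995, 0.099, -0.001], [0.099, 0.995, 0.001], [0.001, 0.001, -1.0]]
wrist_force: [-1.4, 2.4, -0.3]
grip_width: 0.0003
grip_force: 1.1
mach xy mm [-35.63  66.09] F [-2.23 -1.58] -0.3 tq [0.48 0.23 0.01] yaw 84.34 25.95
```

Pushing at about 2 N; finish against the stop.

```bash
python3 -m pendant '0 0 0 0 -0.005 0 1;0 0 0 0 -0.01 0 1;0 0 0 0 -0.015 0 1;0 0 0 0 -0.02 0 1;0 0 0 0 -0.02 0 1'; python3 m.py
```

```text
time: 26.45
tool_pos: [0.6227, -0.1376, 0.0642]
orientation: [[-0.995, 0.099, 0.0], [0.099, 0.995, -0.0], [-0.0, -0.0, -1.0]]
wrist_force: [-0.3, 0.1, -1.0]
grip_width: 0.0003
grip_force: 0.3
mach xy mm [-28.97  66.64] F [-0.06 -0.34] -1.0 tq [0.14 0.03 0.05] yaw 84.32 26.45
```

```bash
python3 -m pendant '0 0 0 0 -0.003 0 1;0 0 0 0 -0.006 0 1;0 0 0 0 -0.006 0 1'; python3 m.py
```

```text
time: 26.75
tool_pos: [0.6225, -0.139, 0.0642]
orientation: [[-0.995, 0.099, 0.0], [0.099, 0.995, -0.0], [-0.0, -0.0, -1.0]]
wrist_force: [-0.3, 2.0, 0.2]
grip_width: 0.0001
grip_force: 0.4
mach xy mm [-27.5   66.56] F [-1.99 -0.48] 0.2 tq [ 0.19  0.13 -0.05] yaw 84.34 26.75
```

```bash
python3 -m pendant '0 0 0 0 -0.004 0 1;0 0 0 0 -0.008 0 1;0 0 0 0 -0.01 0 1;0 0 0 0 -0.01 0 1'; python3 m.py
```

```text
time: 27.15
tool_pos: [0.6222, -0.1418, 0.0641]
orientation: [[-0.995, 0.099, -0.0], [0.099, 0.995, 0.0], [0.0, 0.0, -1.0]]
wrist_force: [-0.4, 2.5, -0.3]
grip_width: -0.0001
grip_force: 0.7
mach xy mm [-24.72  66.47] F [-2.43 -0.68] -0.3 tq [ 0.22  0.14 -0.05] yaw 84.35 27.15
```

```bash
python3 -m pendant '0 0 0 0 -0.003 0 1;0 0 0 0 -0.006 0 1;0 0 0 0 -0.006 0 1'; python3 m.py
```

```text
time: 27.45
tool_pos: [0.6221, -0.142, 0.0641]
orientation: [[-0.995, 0.097, -0.0], [0.097, 0.995, 0.002], [0.0, 0.002, -1.0]]
wrist_force: [-0.7, 4.7, 1.5]
grip_width: -0.0001
grip_force: 2.4
mach xy mm [-24.46  66.43] F [-4.64 -1.14] 1.5 tq [ 0.99  0.12 -0.05] yaw 84.41 27.45
```

```bash
python3 -m pendant '0 0 0 0 -0.004 0 1;0 0 0 0 -0.006 0 1;0 0 0 0 -0.006 0 1;0 0 0 0 -0.006 0 1'; python3 m.py; python3 -m pendant '0 0 0 0 0.02 0 1;0 0 0 0 0.08 0 1;0 0 0 0 0.12 -0.1 1;0 0 0 0 0.2 -0.3 1;0 0 0 0 0.3 -0.4 1;0 0 0 0 0.4 -0.5 1;0 0 0 0 0.4 -0.5 1;0 0 0 0 0.4 -0.5 1;0 0 0 0 0.4 -0.5 1'
python3 - <<'E'
from h import *
s=manip.sense();W=wristW(s);im=eyes.camera("wrist");p=eyes.camera_params("wrist");M=np.load("est.npz")["M"]
c,d=np.cos(M[2]),np.sin(M[2]);R=np.array([[c,d],[-d,c]])
for t in ("keeper_pin","tray","tray_handle"):
    for k in eyes.tip_of(t,"wrist")[:1]: print(t,(R@(np.array(k["xyz"])[:2]-M[:2])*1000).round(1),round(k["confidence"],2))
for P,col in (([[-7,62,65],[-7,102,25],[-7,50,25]],(0,0,255)),([[14,65,30],[14,-65,30],[-28,0,32]],(255,0,0))):
    for u in w2p(p,TR(M,np.array(P)*.001),W): cv2.circle(im,tuple(int(round(v)) for v in u),4,col,1)
cv2.imwrite("pics/w6.png",im)
E
```

```text
time: 27.85
tool_pos: [0.6221, -0.1423, 0.0642]
orientation: [[-0.995, 0.096, 0.0], [0.096, 0.995, 0.003], [0.0, 0.003, -1.0]]
wrist_force: [-1.0, 7.4, 0.8]
grip_width: -0.0004
grip_force: 3.8
mach xy mm [-24.22  66.45] F [-7.32 -1.69] 0.8 tq [ 1.6   0.17 -0.06] yaw 84.46 27.85
time: 28.75
tool_pos: [0.6329, -0.0271, 0.2131]
orientation: [[-0.995, 0.099, -0.002], [0.099, 0.995, -0.001], [0.002, -0.002, -1.0]]
wrist_force: [-0.4, 0.3, -0.3]
grip_width: 0.0003
grip_force: 0.0
keeper_pin [-7.9 61.7] 0.74
tray [103.8  -3.1] 0.56
tray_handle [-25.9   0.6] 0.73
```

View pics/w6.png

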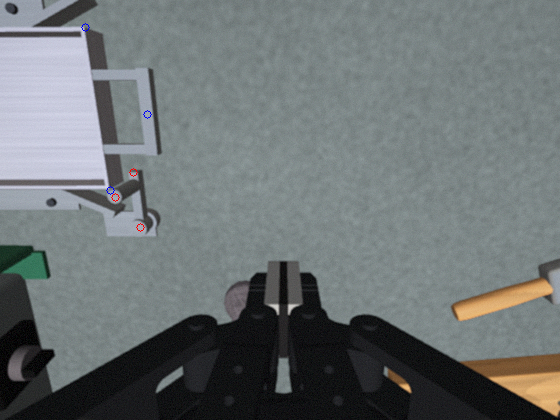

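```bash
python3 -c "
from cell import workorder
print(workorder.hand_in())"
```

```text
the job is handed in; nothing more can be done
None
```

The tray is seated in the guides against the rubber buffer, after a hold of about 9 N on it (10 N at the wrist, less friction), the keeper bar is closed on its stop, and the job is handed in at about 29 s; no verdict was returned.

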